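# Put the hole saws back in their case

## Robot

A 6-joint arm with a two-finger parallel gripper is mounted at the origin on the work surface. World frame = base frame: x ahead of the robot, y to its left, z up, the work surface at z = 0. Lengths are in m, angles in degrees, forces in N, time in s.
With the tool pointing down it reaches from about 0.25 to 0.725 m from the base axis. Payload 9.7 kg.
Tool frame: the origin (TCP) lies midway between the tips of the shut fingers; the grasp point (between the pads) lies 19 mm behind it; z points along the fingers, y is the line along which they close (so a half turn about z gives the same grasp; the last joint's range is limited). The gripper opens to 85 mm and grips with 20 to 120 N. Pads are 22 mm wide; open, the fingers measure 114 mm over their backs; the gripper's body (76 mm by 85 mm) begins 54 mm behind the grasp point. The pads swing forward as they close: fully open they stand 13 mm farther back than shut.
Start: joints at [64.229, 4.979, 10.078, 95.1, 0, 90], TCP at [0.239, 0.495, 0.231] pointing down, gripper open.
Joint ranges: [-179.16, 179.16], [-48.56, 103.87], [-65.8, 70.77], [-126.05, 130.52], [-82.76, 87.17], [-180, 180]. Speed limits (degrees/s): [127.2, 127.2, 147.25, 180, 180, 180].

## Interface

Orientations are given as [roll, pitch, yaw] about the fixed x, y, z axes, in that order (R = Rz(yaw) Ry(pitch) Rx(roll)).
In Python, from workcell import * gives the robot as it stands.
- The arm moves only by the tool servo_tool, never from a script. Its argument "moves" is a list of rows, each a list of 4 numbers: the shift along the world's x, y, z in cm, then the turn about the world's z in rad. A call has 1 to 20 rows; each row is the pose to reach, as a shift and turn from the pose commanded when the call began; what a row does not reach only later rows make up. A row lasts 1/12 s, in which the tool goes at most 41.7 mm and 7.16 degrees, less where a joint would pass 70% of its speed; a pose out of reach is approached as far as the arm can. A call with a gripper value outside its range is refused whole. "claw" is the closure, from 0 (fully open) to 1 (shut), set as the call begins (left out, the last holds). The fingers move at their own pace and stop on an object; "force" is the grip in N (left out, the last holds). Time passes only in rows, so rows that repeat a pose let the fingers close. It gives the time, the measured TCP pose, the force, the opening and the grip force at its end, in the units of the state.
- get_obs(): the state, without advancing time (a new reading comes with each control period).
- camera(name): name is "scene" or "top" or "wrist"; returns the picture (384x512x3 uint8, red, green, blue); there is no depth.
- get_calibration(name): a dict with "fx", "fy", "cx", "cy" (pixels), "rvec" (rotation vector, rad) and "tvec" (3), from world to camera coordinates, as OpenCV has them; the wrist camera has in their place "tool_from_camera" (4x4, takes a point from camera to tool coordinates, whose origin is the TCP and whose axes are the flange's). Camera axes: x right, y down, z forward; pixel columns grow to the right and rows downward; lengths in m; the calibration is good to about 2 mm. The wrist camera is an equidistant fisheye: a pixel r from the principal point sees the ray r / f radians off the axis. A picture is of the moment at which its call begins: read the wrist's pose just before it. get_calibration takes no time and is no camera call.
- job_done(): hands the job in; it is judged then, once.
The state is a dict: "time": time; "q": joint angles; "qd": joint speeds; "joint_efforts": joint torques, N m; "ee_pos": TCP position; "tcp_rot": TCP orientation; "wrist_force": force on the tool from outside, world axes, zero at the start; "torque": the same for the moment, N m; "opening": finger opening in m; "grasp_force": force on a finger pad.
Only numpy, scipy, OpenCV 4.12 (cv2) and the standard library are available. Lean on these libraries where they do the work, as an engineer would, in place of code of your own. Each camera call takes 0.05 s, during which the arm holds its last target. There are 200 camera calls.

## Task

Put the four hole saws standing about on the bench back into their open case: each one upright, teeth down, on the floor of the foam pocket of its own size, largest saw in the largest pocket and so on down. Set them in rather than dropping them, since the teeth chip. The two short offcuts of tube that look like hole saws do not belong in the case: leave them where they stand.

Things in the scene. Friction and masses are not known exactly. Their poses are not given: they have to be found in the camera images.
- saw_64: The largest hole saw: a rigid steel cup 64 mm in outside diameter, red sides, standing on its steel teeth. From above: a closed red back plate with a steel hexagonal boss in the middle. Cup 42 mm tall, boss (19 mm across) 6 mm more. About 200 g. Origin: centre of the underside (teeth); z up the axis; round, so yaw means nothing.
- saw_51: The second largest hole saw: a rigid steel cup 51 mm in outside diameter, red sides, standing on its steel teeth. From above: a closed red back plate with a steel hexagonal boss in the middle. Cup 42 mm tall, boss (19 mm across) 6 mm more. About 150 g. Origin: centre of the underside (teeth); z up the axis; round, so yaw means nothing.
- saw_38: The third largest hole saw: a rigid steel cup 38 mm in outside diameter, red sides, standing on its steel teeth. From above: a closed red back plate with a steel hexagonal boss in the middle. Cup 42 mm tall, boss (19 mm across) 6 mm more. About 100 g. Origin: centre of the underside (teeth); z up the axis; round, so yaw means nothing.
- saw_25: The smallest hole saw: a rigid steel cup 25 mm in outside diameter, red sides, standing on its steel teeth. From above: a closed red back plate with a steel hexagonal boss in the middle. Cup 42 mm tall, boss (19 mm across) 6 mm more. About 60 g. Origin: centre of the underside (teeth); z up the axis; round, so yaw means nothing.
- pocket_64: Foam insert for the largest saw, fixed: black block 98 x 98 x 18 mm high with a round flat-bottomed pocket, 82 mm across at the mouth, 74 mm at its yellow floor. Floor 6 mm, rim 18 mm above the origin (centre of the block's underside, on the pocket's axis; z up). The four inserts sit 2 x 2, 100 mm between centres, in any arrangement.
- pocket_51: Foam insert for the second largest saw, fixed: black block 98 x 98 x 18 mm high with a round flat-bottomed pocket, 69 mm across at the mouth, 61 mm at its yellow floor. Floor 6 mm, rim 18 mm above the origin (centre of the block's underside, on the pocket's axis; z up). The inserts stand in an open blue-grey case, 210 x 210 mm, floor 4 mm thick, walls 28 mm above the bench.
- pocket_38: Foam insert for the third largest saw, fixed: black block 98 x 98 x 18 mm high with a round flat-bottomed pocket, 56 mm across at the mouth, 48 mm at its yellow floor. Floor 6 mm, rim 18 mm above the origin (centre of the block's underside, on the pocket's axis; z up). The case's lid, 22 mm high, lies folded back on the bench beyond it (+x side).
- pocket_25: Foam insert for the smallest saw, fixed: black block 98 x 98 x 18 mm high with a round flat-bottomed pocket, 43 mm across at the mouth, 35 mm at its yellow floor. Floor 6 mm, rim 18 mm above the origin (centre of the block's underside, on the pocket's axis; z up). Insert x, y: along the case's sides.
- offcut_51: Look-alike: a short offcut of steel tube, 51 mm outside diameter, 44 mm tall, dull brown-red, standing on end. No teeth, no back plate: from above a thin bright ring with an open hole. Origin: centre of the underside; z up the axis.
- offcut_38: Look-alike: a short offcut of steel tube, 38 mm outside diameter, 44 mm tall, dull brown-red, standing on end. No teeth, no back plate: from above a thin bright ring with an open hole. Origin: centre of the underside; z up the axis. (Beyond all that is listed lie a hammer, an orange block of punches and a drill arbor, under 80 mm high; no part of the job.)
Things that resemble listed ones, but are neither listed nor needed, are in the scene too. What is shaped like the saw_25 but green or yellow is not meant.

How it is judged:
By the outcome, as a careful person would: the job done as asked, in the order asked, and still so for the second after the job is handed in, with the robot touching nothing.
It also fails if it takes over 120 s, if anything falls off the work surface, if the arm or the gripper's body presses on something with over 40 N, if the wrist force passes 120 N, or if a joint passes its speed limit or range.

## Working session

There is one attempt and no reset: what is moved stays moved. The work goes in short steps, Python scripts to look and compute and a tool call to move; the robot and the scene stay as the last step left them, time stands still between calls to the robot, and variables do not carry over. Pictures are saved under pics/ and viewed, at most 14 in all, crops included, and the job is handed in when it is done.

Besides the shell and the picture viewer there is one more tool, called after "Emit:" as a command line: name --pt "numbers of a row" for each row, then --argument value for the rest. servo_tool: Moves the arm, as the interface text tells. Its arguments: {"type":"object","properties":{"moves":{"type":"array","items":{"type":"array","items":{"type":"number"}}},"claw":{"type":"number"},"force":{"type":"number"}},"required":["moves"]}

```bash
mkdir -p pics
python3 - <<'E'
from workcell import *
import cv2,numpy as np
o=get_obs();print(o)
for n in("top","scene","wrist"):
    im=camera(n);cv2.imwrite(f"pics/{n}0.png",im[:,:,::-1]);c=get_calibration(n);print(n,c)
E
```

```text
{'time': 0.0, 'q': array([ 6.42282556e+01,  5.01095635e+00,  1.00344584e+01,  9.50995292e+01,
       -3.89492196e-04,  8.99993217e+01]), 'qd': array([ 0.04468096, -0.07273496,  0.02567289,  0.04554346, -0.03016012,
        0.01554749]), 'joint_efforts': array([ 2.28770077e-03, -5.20382738e+01,  4.64805472e+01,  1.59998587e-02,
        1.27124385e-04, -2.73301083e-06]), 'ee_pos': array([0.23903491, 0.49508594, 0.23058449]), 'tcp_rot': array([-1.79923973e+02,  3.88591836e-04,  1.54228934e+02]), 'wrist_force': array([0.24795516, 0.61481218, 0.22557567]), 'torque': array([ 0.00402934, -0.02464683, -0.03325769]), 'grasp_force': 0.0, 'opening': 0.0851130620538875}
top {'fx': 378.04597408317716, 'fy': 378.04597408317716, 'cx': 254.1442504108943, 'cy': 191.13500911220444, 'rvec': array([ 2.18111004, -2.14752798,  0.11841622]), 'tvec': array([-0.06459904,  0.53738047,  0.88929202])}
scene {'fx': 347.06218397995156, 'fy': 347.06218397995156, 'cx': 258.2544918744569, 'cy': 193.92567117691323, 'rvec': array([ 1.8242601 ,  1.46195109, -0.71135804]), 'tvec': array([-0.08167202, -0.2865103 ,  1.19107998])}
wrist {'fx': 297.3186396354542, 'fy': 297.3186396354542, 'cx': 251.93792149315934, 'cy': 191.3447869333687, 'tool_from_camera': array([[ 1.02344045e-03, -9.64183007e-01, -2.65235898e-01,
         6.66533617e-02],
       [ 9.99999347e-01,  8.51899548e-04,  7.61784935e-04,
         1.06228360e-03],
       [-5.08545747e-04, -2.65236504e-01,  9.64183249e-01,
        -1.43633462e-01],
       [ 0.00000000e+00,  0.00000000e+00,  0.00000000e+00,
         1.00000000e+00]])}
```

View pics/top0.png

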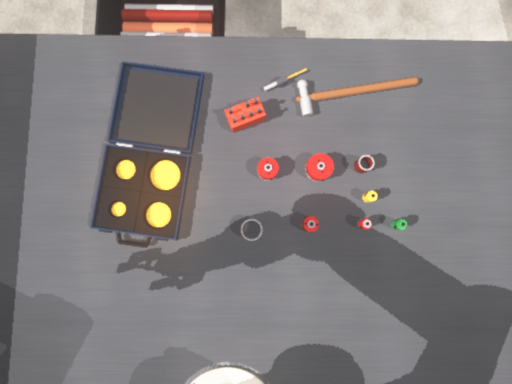

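View pics/scene0.png

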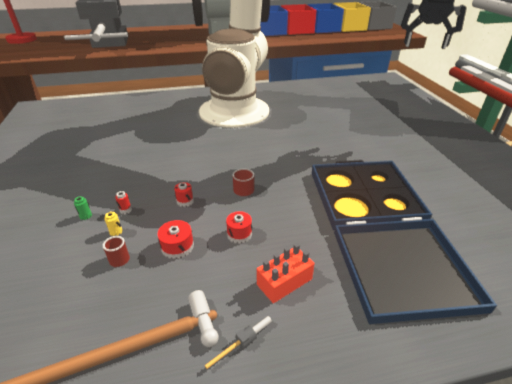

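Viewed. The top picture shows these red candidates:
- **Saws with a closed red back and boss:** (320,167) is the 64, (268,168) the 51, (311,224) the 38, and (365,223) the 25.
- **Not wanted:** yellow (370,197) and green (400,224) are decoys. The open rings at (251,230) and (365,164) are the offcuts. The red block at (245,114) is the punches.
- **Pockets (yellow):** (165,175) is the 64, (158,214) the 51, (126,170) the 38, and (118,209) the 25.

```bash
cat > h.py <<'E'
from workcell import *
import cv2,numpy as np
from scipy.spatial.transform import Rotation as R
def ray(n,px,o=None):
    c=get_calibration(n);u=(np.array(px,float)-[c['cx'],c['cy']])/c['fx']
    if n=='wrist':
        r=np.linalg.norm(u);d=np.array([*(u/max(r,1e-9)*np.sin(r)),np.cos(r)])
        T=c['tool_from_camera'];Rt=R.from_euler('xyz',o['tcp_rot'],degrees=True).as_matrix()
        return o['ee_pos']+Rt@T[:3,3],Rt@T[:3,:3]@d
    M=R.from_rotvec(c['rvec']).as_matrix()
    return -M.T@c['tvec'],M.T@np.array([*u,1.])
def on(n,px,z,o=None):
    p,d=ray(n,px,o);return p+d*(z-p[2])/d[2]
def proj(n,P,o=None):
    c=get_calibration(n)
    if n!='wrist':
        return cv2.projectPoints(np.array([P],float),c['rvec'],c['tvec'],np.array([[c['fx'],0,c['cx']],[0,c['fy'],c['cy']],[0,0,1]]),None)[0].ravel()
    T=c['tool_from_camera'];Rt=R.from_euler('xyz',o['tcp_rot'],degrees=True).as_matrix()
    q=T[:3,:3].T@(Rt.T@(np.array(P)-o['ee_pos'])-T[:3,3])
    s=np.hypot(q[0],q[1]);a=np.arctan2(s,q[2]);return np.array([c['cx'],c['cy']])+c['fx']*a*q[:2]/s
def blobs(im,kind,amin=40):
    h=cv2.cvtColor(im,cv2.COLOR_RGB2HSV)
    if kind=='y': m=cv2.inRange(h,(18,120,110),(35,255,255))
    else: m=cv2.inRange(h,(0,150,60),(8,255,255))|cv2.inRange(h,(172,150,60),(180,255,255))
    return [c for c in cv2.findContours(m,cv2.RETR_EXTERNAL,cv2.CHAIN_APPROX_NONE)[0] if cv2.contourArea(c)>amin]
E
python3 - <<'E'
from h import *
im=camera('top')
for k,z in(('y',.010),('r',.035)):
    for c in blobs(im,k,50):
        (u,v),(a,b),_=cv2.fitEllipse(c);P=on('top',(u,v),z);print(k,round(u,1),round(v,1),round(a,1),round(b,1),P.round(4))
for p in((268,168),(320,167),(311,224),(366.5,224)): print(p,on('top',p,.048).round(4))
cv2.imwrite('pics/crop1.png',cv2.resize(im[140:250,90:420,::-1],None,fx=2.4,fy=2.4,interpolation=cv2.INTER_CUBIC))
E
```

```text
y 158.2 214.4 24.5 25.5 [0.4791 0.1795 0.01  ]
y 118.2 208.9 13.9 14.7 [0.4912 0.2789 0.01  ]
y 369.8 196.2 9.5 15.5 [ 0.5323 -0.3431  0.01  ]
y 164.9 174.7 29.4 30.2 [0.5784 0.167  0.01  ]
y 125.4 169.3 18.7 19.5 [0.5905 0.2664 0.01  ]
r 310.2 223.8 13.6 14.0 [ 0.4612 -0.1916  0.035 ]
r 267.7 168.0 20.1 20.5 [ 0.5949 -0.0883  0.035 ]
r 319.7 166.4 25.2 26.7 [ 0.6007 -0.215   0.035 ]
r 244.8 114.9 24.2 41.8 [ 0.7269 -0.0303  0.035 ]
r 171.4 15.1 9.6 99.6 [0.9856 0.1615 0.035 ]
(268, 168) [ 0.5926 -0.0886  0.048 ]
(320, 167) [ 0.597  -0.2133  0.048 ]
(311, 224) [ 0.4604 -0.1916  0.048 ]
(366.5, 224) [ 0.4624 -0.3225  0.048 ]
```

View pics/crop1.png

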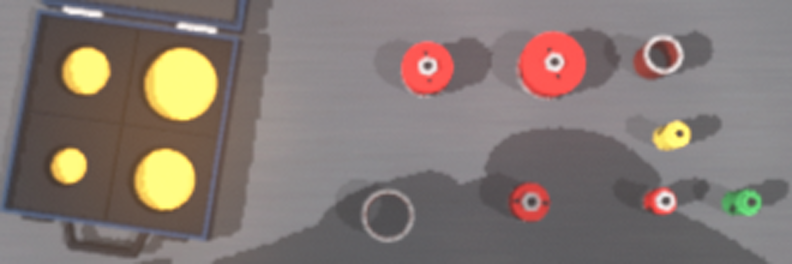

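The crop confirms the choice: four red cups with a closed back and hex boss. The offcuts are open rings, and the yellow and green cups are decoys. I'll look over the case first.

Emit:
servo_tool --pt "15 -14 1 -0.2" --pt "29.6 -27.5 2 -0.45" --pt "29.6 -27.5 2 -0.45" --pt "29.6 -27.5 2 -0.45" --pt "29.6 -27.5 2 -0.45" --pt "29.6 -27.5 2 -0.45" --pt "29.6 -27.5 2 -0.45" --pt "29.6 -27.5 2 -0.45" --pt "29.6 -27.5 2 -0.45" --pt "29.6 -27.5 2 -0.45" --pt "29.6 -27.5 2 -0.45" --pt "29.6 -27.5 2 -0.45" --pt "29.6 -27.5 2 -0.45" --pt "29.6 -27.5 2 -0.45" --pt "29.6 -27.5 2 -0.45"

```text
time: 1.45
ee_pos: [0.5344, 0.2213, 0.2515]
tcp_rot: [180.0, -0.0, 128.5]
wrist_force: [0.0, 1.0, 0.7]
opening: 0.0855
grasp_force: 0.0
```

Run:
```python
from h import *
o=get_obs();im=camera('wrist');cv2.imwrite('pics/w1.png',im[:,:,::-1])
print(o['q'].round(1),o['ee_pos'].round(4),o['tcp_rot'].round(1))
for c in blobs(im,'y',150):
    pts=np.array([on('wrist',p,.010,o)[:2] for p in c[:,0]]);(x,y),(a,b),_=cv2.fitEllipse((pts*1e4).astype(np.float32))
    print(c[:,0].mean(0).round(),round(x/1e4,4),round(y/1e4,4),'diam',(a/1e4).__round__(4),(b/1e4).__round__(4))
```

```text
[22.5  9.5 17.3 97.8  0.  73.9] [0.5344 0.2213 0.2515] [180.   -0.  128.5]
[ 89. 370.] 0.5324 -0.364 diam 0.0261 0.1147
[251. 212.] 0.5778 0.1677 diam 0.0745 0.0749
[305. 162.] 0.59 0.2677 diam 0.0479 0.0485
[199. 161.] 0.4781 0.1801 diam 0.061 0.0616
[252. 107.] 0.4905 0.2797 diam 0.0349 0.0357
```

View pics/w1.png

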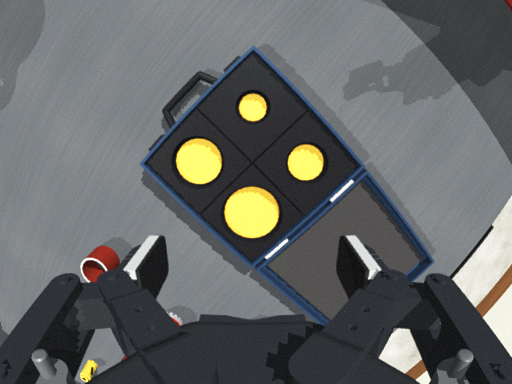

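The picture confirms the pockets: 64 at (251,212), 51 at (199,161), 38 at (305,162) and 25 at (252,107). They agree with the top view to within 1 mm. Next I'll look over the saws.

Emit:
servo_tool --pt "3 -25 0 0" --pt "6.5 -50 0 0" --pt "6.5 -50 0 0" --pt "6.5 -50 0 0" --pt "6.5 -50 0 0" --pt "6.5 -50 0 0" --pt "6.5 -50 0 0" --pt "6.5 -50 0 0" --pt "6.5 -50 0 0" --pt "6.5 -50 0 0" --pt "6.5 -50 0 0" --pt "6.5 -50 0 0" --pt "6.5 -50 0 0" --pt "6.5 -50 0 0" --pt "6.5 -50 0 0" --pt "6.5 -50 0 0" --pt "6.5 -50 0 0"

```text
time: 2.92
ee_pos: [0.6003, -0.278, 0.252]
tcp_rot: [180.0, 0.0, 128.6]
wrist_force: [0.8, 0.1, 0.1]
opening: 0.0854
grasp_force: 0.0
```

Run:
```python
from h import *
o=get_obs();im=camera('wrist');cv2.imwrite('pics/w2.png',im[:,:,::-1])
print(o['q'].round(1),o['ee_pos'].round(4),o['tcp_rot'].round(1))
h=cv2.cvtColor(im,cv2.COLOR_RGB2HSV)
for n,(x,y) in dict(s64=(.599,-.2145),s51=(.594,-.0885),s38=(.4605,-.1915),s25=(.4624,-.3225)).items():
    e=proj('wrist',(x,y,.048),o);print(n,'expected px',e.round(1))
for c in blobs(im,'r',150):
    m=np.zeros(im.shape[:2],np.uint8);cv2.drawContours(m,[c],-1,255,-1)
    s=((h[:,:,1]<110)&(m>0)).astype(np.uint8)   # steel boss inside red
    n,l,st,ce=cv2.connectedComponentsWithStats(s)
    if n<2: print('noboss',c[:,0].mean(0));continue
    i=1+np.argmax(st[1:,4]);print('red',c[:,0].mean(0).round(),'boss px',ce[i].round(1),st[i,4],'->',on('wrist',ce[i],.048,o)[:2].round(4))
```

```text
[-24.8  22.1  32.9 100.7   0.   26.6] [ 0.6003 -0.278   0.252 ] [180.    0.  128.6]
s64 expected px [283.8 126. ]
s51 expected px [345.9  45.1]
s38 expected px [203.1  39.3]
s25 expected px [139.5 128.2]
noboss [  3.18333333 331.25      ]
noboss [145.92941176 127.69411765]
red [284. 126.] boss px [285.3 126.3] 186 -> [ 0.6005 -0.2136]
red [437.  89.] boss px [443.8  77.3] 88 -> [ 0.7207 -0.0166]
red [343.  48.] boss px [346.5  44.5] 168 -> [ 0.5941 -0.0873]
red [206.  42.] boss px [203.7  39.1] 182 -> [ 0.4609 -0.191 ]
```

View pics/w2.png

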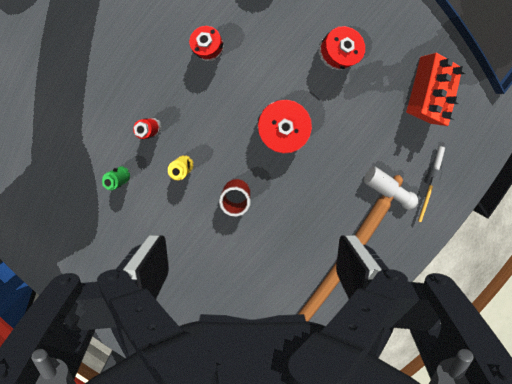

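The picture shows the 64 at (284,126), the 51 at (346,45), the 38 at (204,40) and the 25 at (140,129), all with bosses. Positions match the top view. I'll grasp the 64.

Emit:
servo_tool --pt "0 6.6 -4 0" --pt "0 6.6 -8 0" --pt "0 6.6 -12 0" --pt "0 6.6 -16 0" --pt "0 6.6 -19 0" --pt "0 6.6 -21.5 0" --pt "0 6.6 -23 0" --pt "0 6.6 -24.1 0" --pt "0 6.6 -24.1 0" --pt "0 6.6 -24.1 0" --pt "0 6.6 -24.1 0" --claw 0

```text
time: 3.88
ee_pos: [0.6012, -0.2139, 0.0124]
tcp_rot: [179.9, 0.1, 128.5]
wrist_force: [0.5, -0.3, 0.4]
opening: 0.0854
grasp_force: 0.0
```

Emit:
servo_tool --pt "0 0 0 0" --pt "0 0 0 0" --pt "0 0 0 0" --pt "0 0 0 0" --pt "0 0 0 0" --pt "0 0 0 0" --claw 1 --force 40

```text
time: 4.38
ee_pos: [0.601, -0.2141, 0.0121]
tcp_rot: [179.9, 0.1, 128.4]
wrist_force: [-1.7, 0.4, 5.3]
opening: 0.0628
grasp_force: 43.4
```

Run:
```python
from h import *
o=get_obs();print(o['ee_pos'].round(4),o['opening'],o['grasp_force'])
im=camera('wrist');s=camera('scene')[180:290,100:250]
cv2.imwrite('pics/g1.png',np.hstack([im[160:384,100:420],cv2.resize(s,(305,224))])[:,:,::-1])
```

```text
[ 0.601  -0.2141  0.0121] 0.06279752581714126 43.43514561653137
```

View pics/g1.png

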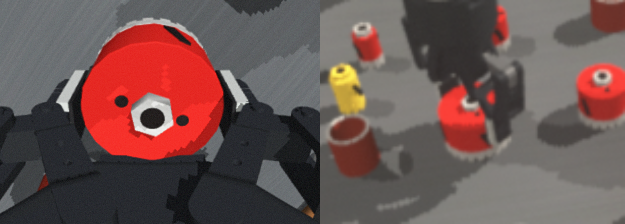

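Firm grip on the 64, with the back plate level. Lifting and carrying it to its pocket.

Emit:
servo_tool --pt "0 0 1 0" --pt "0 0 4 0" --pt "0 0 8 0" --pt "-0.2 3 10 0" --pt "-0.4 6.5 10 0" --pt "-0.6 10.5 10 0" --pt "-0.8 14.5 10 0" --pt "-1 18.5 10 0" --pt "-1.3 22.5 10 0" --pt "-1.5 26.5 10 0" --pt "-1.8 30.5 10 0" --pt "-2 34 10 0" --pt "-2.1 36.5 10 0" --pt "-2.2 38.1 10 0" --pt "-2.2 38.1 10 0" --pt "-2.2 38.1 10 0" --pt "-2.2 38.1 10 0" --pt "-2.2 38.1 10 0"

```text
time: 5.98
ee_pos: [0.5783, 0.1663, 0.1106]
tcp_rot: [-180.0, 0.0, 128.4]
wrist_force: [0.0, 0.8, -1.7]
opening: 0.063
grasp_force: 44.6
```

```bash
cat > held.py <<'E'
from h import *
import sys
# boss centre of the held saw; dz = saw top below/above TCP
o=get_obs();im=camera('wrist');h=cv2.cvtColor(im,cv2.COLOR_RGB2HSV)
tz=float(sys.argv[1])  # boss top height above TCP (m)
x0,y0=252,190
e=proj('wrist',o['ee_pos']+[0,0,tz],o)
m=np.zeros(im.shape[:2],np.uint8);cv2.circle(m,tuple(int(v) for v in e),45,255,-1)
s=((h[:,:,1]<90)&(h[:,:,2]>110)&(m>0)).astype(np.uint8)
s=cv2.morphologyEx(s,cv2.MORPH_CLOSE,np.ones((15,15)))
n,l,st,ce=cv2.connectedComponentsWithStats(s)
k=[i for i in range(1,n) if st[i,4]>200];k=min(k,key=lambda i:np.linalg.norm(ce[i]-e)) if k else None
print('exp',e.round(1),'tcp',o['ee_pos'].round(4),'open',round(o['opening'],4),'grip',round(o['grasp_force'],1))
if k: print('boss',ce[k].round(1),st[k,4],on('wrist',ce[k],o['ee_pos'][2]+tz,o).round(4))
E
python3 held.py .036
```

```text
exp [248.9 277.5] tcp [0.5783 0.1663 0.1106] open 0.063 grip 44.6
boss [251.8 273.3] 1086 [0.5779 0.1687 0.1466]
```

Emit:
servo_tool --pt "0 -0.1 -2 0" --pt "0 -0.1 -5 0" --pt "0 -0.1 -7 0" --pt "0 -0.1 -8 0" --pt "0 -0.1 -8.4 0" --pt "0 -0.1 -8.6 0" --pt "0 -0.1 -8.7 0" --pt "0 -0.1 -8.8 0" --pt "0 -0.1 -8.8 0" --pt "0 -0.1 -8.8 0"

```text
time: 6.87
ee_pos: [0.5786, 0.1664, 0.0232]
tcp_rot: [179.9, 0.0, 128.4]
wrist_force: [-0.2, -0.2, -1.9]
opening: 0.0625
grasp_force: 44.6
```

Emit:
servo_tool --pt "0 0 -0.05 0" --pt "0 0 -0.1 0" --pt "0 0 -0.15 0" --pt "0 0 -0.15 0" --pt "0 0 -0.15 0"

```text
time: 7.28
ee_pos: [0.5784, 0.1665, 0.0221]
tcp_rot: [179.9, 0.0, 128.5]
wrist_force: [-3.2, -0.8, 6.2]
opening: 0.0627
grasp_force: 45.5
```

Contact felt, so I'll release, rise and check.

Emit:
servo_tool --pt "0 0 0 0" --pt "0 0 0 0" --pt "0 0 0 0" --pt "0 0 1 0" --pt "0 0 4 0" --pt "0 0 8 0" --pt "0.2 -2 10 0" --pt "0.4 -5 10 0" --pt "0.6 -9 10 0" --pt "0.8 -13 10 0" --pt "1 -17 10 0" --pt "1.3 -21 10 0" --pt "1.5 -24 10 0" --pt "1.6 -25.4 10 0" --pt "1.6 -25.4 10 0" --pt "1.6 -25.4 10 0" --pt "1.6 -25.4 10 0" --claw 0.05

```text
time: 8.7
ee_pos: [0.5942, -0.0867, 0.121]
tcp_rot: [180.0, -0.0, 128.5]
wrist_force: [-0.9, 0.5, -0.1]
opening: 0.0808
grasp_force: 0.0
```

```bash
cat > chk.py <<'E'
from h import *
im=camera('top');print(get_obs()['ee_pos'].round(4))
for c in blobs(im,'r',30):
    (u,v),(a,b),_=cv2.fitEllipse(c);print(round(u,1),round(v,1),round(a,1),round(b,1),on('top',(u,v),.045)[:2].round(4))
E
python3 chk.py; python3 held.py .036
```

```text
[ 0.5942 -0.0864  0.121 ]
161.6 171.7 26.5 28.3 [0.5802 0.1668]
168.0 15.1 10.0 119.5 [0.9793 0.1677]
exp [248.9 277.4] tcp [ 0.5942 -0.0864  0.121 ] open 0.0811 grip 0.0
boss [249.2 279.5] 5506 [ 0.5949 -0.0871  0.157 ]
```

The 64 stands in its pocket. Now the 51.

Emit:
servo_tool --pt "0 0 -4 0" --pt "0 0 -7.5 0" --pt "0 0 -9.5 0" --pt "0 0 -10.6 0" --pt "0 0 -11.1 0" --pt "0 0 -11.1 0" --pt "0 0 -11.1 0" --pt "0 0 -11.1 0"

```text
time: 9.47
ee_pos: [0.5953, -0.0877, 0.0117]
tcp_rot: [179.9, 0.1, 128.5]
wrist_force: [-0.0, 0.5, -0.0]
opening: 0.0808
grasp_force: 0.0
```

Emit:
servo_tool --pt "0 0 0 0" --pt "0 0 0 0" --pt "0 0 0 0" --pt "0 0 0 0" --pt "0 0 0 0" --pt "0 0 0 0" --pt "0 0 0 0" --claw 1

```text
time: 10.05
ee_pos: [0.5947, -0.0878, 0.0109]
tcp_rot: [179.9, 0.1, 128.4]
wrist_force: [-0.2, -0.4, 7.2]
opening: 0.0499
grasp_force: 41.4
```

Emit:
servo_tool --pt "0 0 1 0" --pt "0 0 4 0" --pt "0 0 8 0" --pt "-1 2.5 10 0" --pt "-2.5 6 10 0" --pt "-4 9.5 10 0" --pt "-5.5 13 10 0" --pt "-7 16.5 10 0" --pt "-8.5 20 10 0" --pt "-10 23.5 10 0" --pt "-11 25.7 10 0" --pt "-11.6 26.8 10 0" --pt "-11.6 26.8 10 0" --pt "-11.6 26.8 10 0" --pt "-11.6 26.8 10 0"

```text
time: 11.3
ee_pos: [0.4785, 0.1794, 0.1099]
tcp_rot: [-180.0, 0.0, 128.4]
wrist_force: [-0.2, -0.4, -2.0]
opening: 0.0498
grasp_force: 42.1
```

```bash
python3 held.py .037
```

```text
exp [248.9 278.7] tcp [0.4785 0.1794 0.1099] open 0.0498 grip 42.1
boss [251.9 274. ] 1125 [0.478  0.1821 0.1469]
```

Emit:
servo_tool --pt "0 -0.1 -2 0" --pt "0 -0.1 -5 0" --pt "0 -0.1 -7 0" --pt "0 -0.1 -8 0" --pt "0 -0.1 -8.4 0" --pt "0 -0.1 -8.6 0" --pt "0 -0.1 -8.75 0" --pt "0 -0.1 -8.8 0" --pt "0 -0.1 -8.85 0" --pt "0 -0.1 -8.9 0" --pt "0 -0.1 -8.95 0" --pt "0 -0.1 -8.95 0" --pt "0 -0.1 -8.95 0"

```text
time: 12.43
ee_pos: [0.4785, 0.1795, 0.0209]
tcp_rot: [179.9, 0.0, 128.5]
wrist_force: [-0.2, 0.1, 1.9]
opening: 0.05
grasp_force: 42.4
```

Emit:
servo_tool --pt "0 0 0 0" --pt "0 0 0 0" --pt "0 0 0 0" --pt "0 0 1 0" --pt "0 0 4 0" --pt "0 0 8 0" --pt "-0.1 -3 10 0" --pt "-0.3 -7 10 0" --pt "-0.5 -11 10 0" --pt "-0.7 -15 10 0" --pt "-0.9 -19 10 0" --pt "-1.1 -23 10 0" --pt "-1.3 -27 10 0" --pt "-1.5 -31 10 0" --pt "-1.6 -35 10 0" --pt "-1.7 -37 10 0" --pt "-1.7 -37 10 0" --pt "-1.7 -37 10 0" --pt "-1.7 -37 10 0" --claw 0.2

```text
time: 14.02
ee_pos: [0.4611, -0.1904, 0.1207]
tcp_rot: [180.0, -0.0, 128.4]
wrist_force: [-0.9, 0.1, 0.1]
opening: 0.0684
grasp_force: 0.0
```

```bash
python3 chk.py; python3 held.py -.072
```

```text
[ 0.4612 -0.19    0.1206]
154.2 213.3 21.2 23.1 [0.4799 0.1801]
161.7 171.7 26.6 28.2 [0.5802 0.1666]
244.9 114.6 24.7 42.5 [ 0.7244 -0.0309]
170.5 15.2 10.1 121.3 [0.9792 0.1614]
exp [250.2 201.4] tcp [ 0.4612 -0.19    0.1206] open 0.0686 grip 0.0
boss [252.1 200.2] 3778 [ 0.4617 -0.1884  0.0486]
```

The 51 is seated. Now the 38.

Emit:
servo_tool --pt "0 0 -4 0" --pt "0 0 -7.5 0" --pt "0 0 -9.5 0" --pt "0 0 -10.5 0" --pt "0 0 -10.9 0" --pt "0 0 -10.9 0" --pt "0 0 -10.9 0" --pt "0 0 -10.9 0"

```text
time: 14.78
ee_pos: [0.4622, -0.191, 0.013]
tcp_rot: [179.9, 0.1, 128.5]
wrist_force: [-0.4, 0.5, 0.6]
opening: 0.0684
grasp_force: 0.0
```

Emit:
servo_tool --pt "0 0 0 0" --pt "0 0 0 0" --pt "0 0 0 0" --pt "0 0 0 0" --pt "0 0 0 0" --pt "0 0 0 0" --pt "0 0 0 0" --claw 1

```text
time: 15.37
ee_pos: [0.4616, -0.191, 0.0123]
tcp_rot: [180.0, 0.1, 128.4]
wrist_force: [-0.9, 0.7, 6.8]
opening: 0.0369
grasp_force: 39.8
```

Emit:
servo_tool --pt "0 0 1 0" --pt "0 0 4 0" --pt "0 0 8 0" --pt "0.8 3 10 0" --pt "1.8 6.5 10 0" --pt "2.9 10.3 10 0" --pt "4 14.1 10 0" --pt "5 17.9 10 0" --pt "6.1 21.7 10 0" --pt "7.2 25.5 10 0" --pt "8.2 29.3 10 0" --pt "9.3 33.1 10 0" --pt "10.4 36.9 10 0" --pt "11.4 40.7 10 0" --pt "12.3 43.7 10 0" --pt "12.9 45.7 10 0" --pt "12.9 45.7 10 0" --pt "12.9 45.7 10 0" --pt "12.9 45.7 10 0" --pt "12.9 45.7 10 0"

```text
time: 17.03
ee_pos: [0.59, 0.2653, 0.1116]
tcp_rot: [-180.0, 0.0, 128.4]
wrist_force: [-0.4, -0.0, -0.8]
opening: 0.0368
grasp_force: 40.6
```

```bash
python3 held.py .036
```

```text
exp [248.9 277.5] tcp [0.59   0.2653 0.1116] open 0.0368 grip 40.6
boss [251.  281.5] 1689 [0.592  0.2642 0.1476]
```

Emit:
servo_tool --pt "0 0.1 -2 0" --pt "0 0.1 -5 0" --pt "0 0.1 -7 0" --pt "0 0.1 -8 0" --pt "0 0.1 -8.4 0" --pt "0 0.1 -8.6 0" --pt "0 0.1 -8.75 0" --pt "0 0.1 -8.8 0" --pt "0 0.1 -8.85 0" --pt "0 0.1 -8.9 0" --pt "0 0.1 -8.95 0" --pt "0 0.1 -8.95 0" --pt "0 0.1 -8.95 0"

```text
time: 18.17
ee_pos: [0.5904, 0.2675, 0.0223]
tcp_rot: [180.0, 0.0, 128.4]
wrist_force: [-0.3, 0.5, 1.4]
opening: 0.0369
grasp_force: 40.8
```

Emit:
servo_tool --pt "0 0 0 0" --pt "0 0 0 0" --pt "0 0 0 0" --pt "0 0 1 0" --pt "0 0 4 0" --pt "0 0 8 0" --pt "-0.6 -3 10 0" --pt "-1.5 -7 10 0" --pt "-2.3 -11 10 0" --pt "-3.2 -15 10 0" --pt "-4 -19 10 0" --pt "-4.9 -23 10 0" --pt "-5.8 -27 10 0" --pt "-6.6 -31 10 0" --pt "-7.5 -35 10 0" --pt "-8.3 -39 10 0" --pt "-9.2 -43 10 0" --claw 0.4

```text
time: 19.58
ee_pos: [0.4975, -0.1646, 0.1229]
tcp_rot: [180.0, 0.1, 128.5]
wrist_force: [1.8, 0.2, -0.1]
opening: 0.0513
grasp_force: 0.0
```

Emit:
servo_tool --pt "-0.9 -4 0 0" --pt "-1.7 -8 0 0" --pt "-2.6 -12 0 0" --pt "-3.2 -15 0 0" --pt "-3.5 -16 0 0" --pt "-3.5 -16 0 0" --pt "-3.5 -16 0 0" --pt "-3.5 -16 0 0"

```text
time: 20.25
ee_pos: [0.4634, -0.3218, 0.1221]
tcp_rot: [180.0, -0.0, 128.5]
wrist_force: [-0.4, -0.3, -0.7]
opening: 0.0514
grasp_force: 0.0
```

```bash
python3 chk.py
python3 - <<'E'
from h import *
o=get_obs();im=camera('wrist');print(o['ee_pos'],proj('wrist',(.463,-.323,.048),o))
cv2.imwrite('pics/s25.png',im[130:300,130:380,::-1])
E
```

```text
[ 0.4636 -0.3216  0.1222]
154.2 213.4 21.4 23.0 [0.4798 0.1802]
161.7 171.7 26.7 28.2 [0.5802 0.1666]
120.2 166.4 15.0 17.5 [0.5915 0.2671]
245.0 114.6 24.9 42.4 [ 0.7244 -0.031 ]
169.8 15.2 10.0 120.3 [0.9793 0.1632]
[ 0.46358066 -0.32155372  0.12216612] [248.4255975  201.46547665]
```

View pics/s25.png

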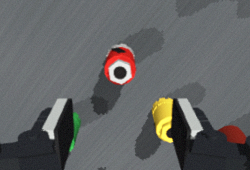

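The crop shows the red 25 boss at full-frame (250,202), as expected. The green and yellow cups lie off the finger line.

Emit:
servo_tool --pt "0 -0.1 -4 0" --pt "0 -0.1 -7.5 0" --pt "0 -0.1 -9.5 0" --pt "0 -0.1 -10.2 0" --pt "0 -0.1 -10.6 0" --pt "0 -0.1 -10.6 0" --pt "0 -0.1 -10.6 0" --pt "0 -0.1 -10.6 0"

```text
time: 21.02
ee_pos: [0.4641, -0.3242, 0.0176]
tcp_rot: [180.0, 0.1, 128.5]
wrist_force: [0.5, -0.1, -0.5]
opening: 0.0514
grasp_force: 0.0
```

Emit:
servo_tool --pt "0 0 0 0" --pt "0 0 0 0" --pt "0 0 0 0" --pt "0 0 0 0" --pt "0 0 0 0" --pt "0 0 0 0" --pt "0 0 0 0" --claw 1 --force 30

```text
time: 21.6
ee_pos: [0.4636, -0.324, 0.0168]
tcp_rot: [180.0, 0.1, 128.4]
wrist_force: [-0.7, -0.0, 5.9]
opening: 0.0243
grasp_force: 29.3
```

Emit:
servo_tool --pt "0 0 1 0" --pt "0 0 4 0" --pt "0 0 8 0" --pt "0.1 3 10 0" --pt "0.3 7 10 0" --pt "0.5 11 10 0" --pt "0.7 15 10 0" --pt "0.9 19 10 0" --pt "1.1 23 10 0" --pt "1.3 27 10 0" --pt "1.5 31 10 0" --pt "1.7 35 10 0" --pt "1.9 39 10 0" --pt "2.1 43 10 0" --pt "2.3 47 10 0" --pt "2.5 51 10 0"

```text
time: 22.93
ee_pos: [0.4878, 0.1883, 0.1166]
tcp_rot: [180.0, 0.0, 128.4]
wrist_force: [0.2, 0.3, 0.1]
opening: 0.0242
grasp_force: 29.5
```

Emit:
servo_tool --pt "0.2 4 0 0" --pt "0.3 7.5 0 0" --pt "0.3 9.2 0 0" --pt "0.3 9.2 0 0" --pt "0.3 9.2 0 0" --pt "0.3 9.2 0 0" --pt "0.3 9.2 0 0"

```text
time: 23.52
ee_pos: [0.4913, 0.2772, 0.1161]
tcp_rot: [180.0, 0.0, 128.4]
wrist_force: [1.2, -0.2, 0.3]
opening: 0.0238
grasp_force: 29.6
```

```bash
python3 held.py .031;python3 - <<'E'
from h import *
cv2.imwrite('pics/h25.png',camera('wrist')[180:384,100:400,::-1])
E
```

```text
exp [249.  271.5] tcp [0.4913 0.2772 0.1161] open 0.0238 grip 29.6
boss [247.4 272.4] 2269 [0.491  0.2764 0.1471]
```

View pics/h25.png

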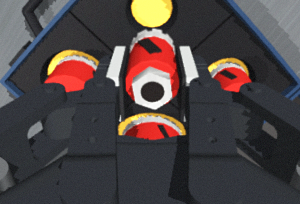

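The picture shows the 25 held upright, boss at full-frame (252,272) and centred over the tool. Lowering it.

Emit:
servo_tool --pt "0 0.1 -2 0" --pt "0 0.1 -5 0" --pt "0 0.1 -7 0" --pt "0 0.1 -8 0" --pt "0 0.1 -8.4 0" --pt "0 0.1 -8.6 0" --pt "0 0.1 -8.75 0" --pt "0 0.1 -8.8 0" --pt "0 0.1 -8.85 0" --pt "0 0.1 -8.9 0" --pt "0 0.1 -8.95 0" --pt "0 0.1 -8.95 0" --pt "0 0.1 -8.95 0"

```text
time: 24.7
ee_pos: [0.4914, 0.2795, 0.0268]
tcp_rot: [179.9, 0.0, 128.5]
wrist_force: [-0.8, -0.0, 3.2]
opening: 0.0232
grasp_force: 29.8
```

Contact. Release, rise and back off for the final look.

Emit:
servo_tool --pt "0 0 0 0" --pt "0 0 0 0" --pt "0 0 0 0" --pt "0 0 1 0" --pt "0 0 4 0" --pt "0 0 8 0" --pt "0 0 12 0" --pt "-2 0 16 0" --pt "-4 0 20 0" --pt "-4 0 22 0" --pt "-4 0 22 0" --pt "-4 0 22 0" --pt "-4 0 22 0" --pt "-4 0 22 0" --claw 0.5

```text
time: 25.87
ee_pos: [0.4509, 0.2791, 0.2451]
tcp_rot: [-179.9, -0.0, 128.4]
wrist_force: [0.5, 0.0, -0.4]
opening: 0.0429
grasp_force: 0.0
```

Run:
```python
from h import *
im=camera('wrist')[:300];s=camera('scene')[130:330,60:450]
cv2.imwrite('pics/f.png',np.vstack([cv2.resize(im,(512,300)),cv2.resize(s,(512,262))])[:,:,::-1])
```

```text
(no output)
```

View pics/f.png

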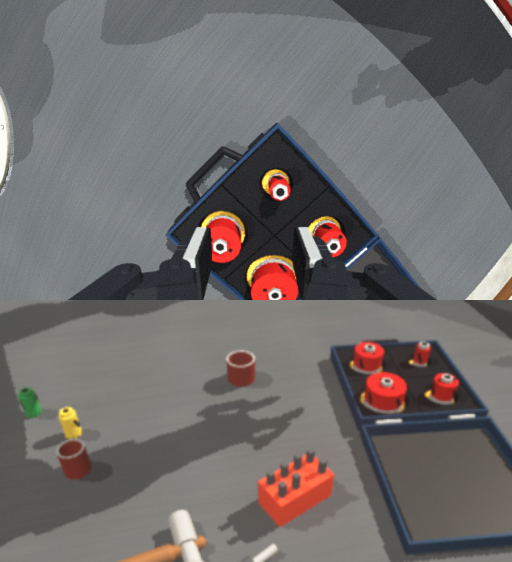

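All four saws stand upright in their pockets (wrist view, top half: the 25 at (279,188), the 38 at (333,245), the 51 at (220,245), the 64 at (274,293)). Offcuts and decoys were left alone.

```bash
python3 -c "
from workcell import *
print(job_done())"
```

```text
the job is handed in; nothing more can be done
None
```

All four hole saws were set upright, teeth down, in the foam pockets of their own size; the two offcuts were left where they stood, and the job is handed in at about 26 s of the 120 s allowed.

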